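# Walk a network socket strip up to the router

## Task

Walk the long eight-socket metal strip up to the router, foot by foot, so that it stands on the two round rubber pads in front of the router with each end foot on its own pad. First swing the strip's left end round onto the left pad while its right foot stays where it stands, then swing the right end round onto the right pad while the left foot stays on its pad (left as seen from the robot). Do not lift both feet off the bench at once or drag the whole strip; leave it standing flat and let go.

Things in the scene. Friction and masses are not known exactly. Their poses are not given: they have to be found in the camera images.
- strip: Loose aluminium bar, 250 x 30 mm, top 40 mm up, eight square black sockets along its top, 0.4 kg, on two rubber feet (20 mm across, 6 mm high) 220 mm apart, each 15 mm in from an end. Origin: under the RIGHT foot, at bench level; y along the bar to the left foot, z up. Can be pinched across its width over a foot. Not the short four-socket strip nor the wide one with round sockets.
- strip_left (a point): Underside of the strip's LEFT foot (bench level, on the centre line), 220 mm along the strip's y axis from its origin. At the start the strip lies roughly crosswise, nearer to the robot than the pads, its left end up to about 100 mm nearer to the robot than its right.
- pad_left (a point): Centre of the left pad, at bench level: flat dark rubber disc 56 mm across, 0.6 mm thin, fixed 75 mm in front of the flat black router (260 mm wide, 38 mm high, two antennas at its far edge). It lies 210 to 230 mm from the right foot's starting place: one swing about that foot reaches it. y points from right pad to left pad.
- pad_right (a point): Centre of the right pad, a disc like the left one, 220 mm to the right of it. The line through both pads is parallel to the router's front. A small loose socket block (20 mm) lies midway between that line and the router.

How it is judged:
By the outcome, as a careful person would: the job done as asked, in the order asked, and still so for the second after the job is handed in, with the robot touching nothing.
It also fails if it takes over 56 s, if anything falls off the work surface, if the arm or the gripper's body presses on something with over 40 N, if the wrist force passes 120 N, or if a joint passes its speed limit or range.

## Robot

A 6-joint arm with a two-finger parallel gripper is mounted at the origin on the work surface. World frame = base frame: x ahead of the robot, y to its left, z up, the work surface at z = 0. Lengths are in m, angles in rad, forces in N, time in s.
With the tool pointing down it reaches from about 0.325 to 1 m from the base axis. Payload 5.1 kg.
Tool frame: the origin (TCP) lies midway between the tips of the shut fingers; the grasp point (between the pads) lies 19 mm behind it; z points along the fingers, y is the line along which they close (so a half turn about z gives the same grasp; the last joint's range is limited). The gripper opens to 85 mm and grips with 20 to 120 N. Pads are 22 mm wide; open, the fingers measure 114 mm over their backs; the gripper's body (76 mm by 85 mm) begins 54 mm behind the grasp point. The pads swing forward as they close: fully open they stand 13 mm farther back than shut.
Start: joints at [1.17, 0.124, 1.65, -0, 1.367, -0.083], TCP at [0.203, 0.617, 0.199] pointing down, gripper open.
Joint ranges: [-2.61, 2.61], [-1.02, 2.33], [0.03, 2.71], [-1.35, 4.49], [0.32, 2.68], [-2.91, 2.91]. Speed limits (rad/s): [2.57, 2.57, 3.14, 3.14, 3.14, 3.14].

## Interface

Orientations are given as a unit quaternion [w, x, y, z].
In Python, from cell import r gives the robot as it stands.
- The arm moves only by the tool inch_along, called after "Request:" as name(argument=value, ...) on one line, values as JSON. Schema: {"type":"object","properties":{"ticks":{"type":"object","properties":{"steps":{"type":"array","items":{"type":"array","items":{"type":"number"},"minItems":7,"maxItems":7},"minItems":1,"maxItems":20}},"additionalProperties":false,"required":["steps"]},"clamp_n":{"type":"number"},"only":{"type":"string"},"quiet":{"type":"boolean"},"lines":{"type":"string"}},"required":["ticks"],"additionalProperties":false}. ticks is an object whose key "steps" holds a list of rows, 1 to 20 of them, each of 7 numbers: dx, dy, dz in m, then a rotation vector rx, ry, rz in rad, then the opening from 0.0 (shut) to 1.0 (fully open); each row shifts and turns the commanded pose from where the row before left it, along the tool's axes as they then stand; what a row does not reach is not made up. A row lasts 1/8 s, in which the tool goes at most 0.0625 m and 0.188 rad, less where a joint would pass 70% of its speed; a pose out of reach is approached as far as the arm can. The fingers move at their own pace and stop on an object; clamp_n is the grip in N (left out, the last holds). Time passes only in rows, so rows that do not move let the fingers close. The tool returns the time, the measured TCP pose, the force, the opening and the grip force at its end. only (a regular expression) keeps the lines of the reply that match it, lines (a string "A,B") keeps lines A to B, and quiet returns only ok. Input that does not fit is refused with a message, and nothing moves.
- r.observe(): the state, without advancing time (a new reading comes with each control period).
- r.capture(name): name is "scene" or "top" or "wrist"; returns a dict with "frame" (384x512x3 uint8, red, green, blue), "camera_matrix" (3x3 intrinsics, pixels), "dist_coeffs" ([k1, k2, p1, p2, k3] as OpenCV has them; the pictures are not rectified), "extrinsics" (4x4, takes a point from world to camera coordinates). Camera axes: x right, y up, looking along -z (the intrinsics and any distortion apply to the point x, -y, -z); pixel columns grow to the right and rows downward; lengths in m; the calibration is good to about 2 mm. A picture is of the moment at which its call begins. There is no depth.
- r.job_done(): hands the job in; it is judged then, once.
The state is a dict: "t": time; "qpos": joint angles; "qvel": joint speeds; "tau": joint torques, N m; "position": TCP position; "tcp_rot": TCP orientation; "contact_force": force on the tool from outside, world axes, zero at the start; "moment": the same for the moment, N m; "grip_width": opening from 0.0 (shut) to 1.0 (fully open); "grasp_force": force on a finger pad.
Only numpy, scipy, OpenCV 4.12 (cv2) and the standard library are available. Lean on these libraries where they do the work, as an engineer would, in place of code of your own. Each camera call takes 0.05 s, during which the arm holds its last target. There are 200 camera calls.

## Working session

There is one attempt and no reset: what is moved stays moved. The work goes in short steps, Python scripts to look and compute and a tool call to move; the robot and the scene stay as the last step left them, time stands still between calls to the robot, and variables do not carry over. Pictures are saved under pics/ and viewed, at most 10 in all, crops included, and the job is handed in when it is done.

```bash
ls; mkdir -p pics
```

Run:
```python
from cell import r
import cv2,numpy as np
o=r.observe();print({k:np.round(v,3).tolist() for k,v in o.items()})
for n in("top","scene"):
    c=r.capture(n);cv2.imwrite(f"pics/{n}0.png",c["frame"][:,:,::-1])
    print(n,c["camera_matrix"],c["dist_coeffs"],c["extrinsics"])
```

```text
cell.py
pics
{'t': 0.0, 'qpos': [1.17, 0.125, 1.652, 0.0, 1.368, -0.083], 'qvel': [0.0, 0.001, -0.001, 0.001, 0.001, 0.001], 'tau': [-0.001, -42.36, -36.546, -0.0, 0.007, 0.0], 'position': [0.203, 0.617, 0.197], 'tcp_rot': [-0.0, 0.158, 0.987, -0.001], 'contact_force': [0.188, -0.007, 0.13], 'moment': [-0.014, -0.007, -0.001], 'grasp_force': 0.0, 'grip_width': 0.998}
top [[377.91271745   0.         257.15577665]
 [  0.         377.91271745 191.59731383]
 [  0.           0.           1.        ]] [0.01916395 0.         0.         0.         0.        ] [[-0.02543406 -0.99905047  0.03537326  0.02213143]
 [ 0.99549468 -0.02207863  0.09221104 -0.5663598 ]
 [-0.09134249  0.03755919  0.99511098 -0.62534633]
 [ 0.          0.          0.          1.        ]]
scene [[412.86377614   0.         253.31072535]
 [  0.         412.86377614 190.08462777]
 [  0.           0.           1.        ]] [-0.08007866  0.          0.          0.          0.        ] [[-0.70582445  0.70838236  0.00250496  0.36780444]
 [-0.5747288  -0.57471358  0.58257283  0.3236564 ]
 [ 0.41412395  0.40975447  0.81277465 -0.97217185]
 [ 0.          0.          0.          1.        ]]
```

View pics/top0.png

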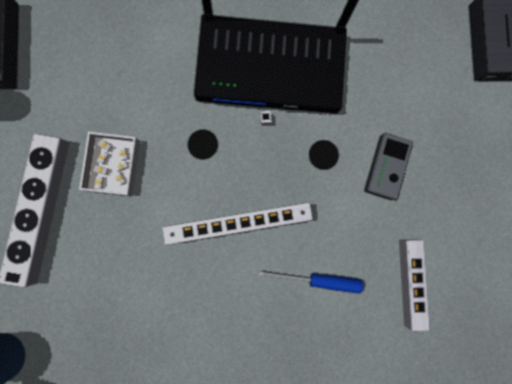

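View pics/scene0.png

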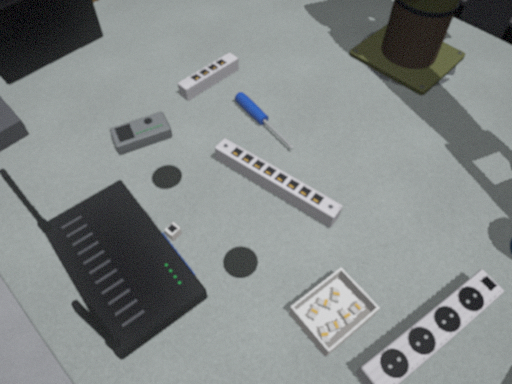

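The top view shows the strip from (163,235) to (312,212), the pads at (203,144) and (323,155), and the block at (266,117). The scene view confirms the layout.

Create h.py:
```python
from cell import r
import cv2,numpy as np
from scipy.spatial.transform import Rotation as R
def ray(c,uv,z):
    uv=np.array(uv,float).reshape(-1,1,2)
    n=cv2.undistortPoints(uv,c["camera_matrix"],np.array(c["dist_coeffs"]))[:,0]
    E=c["extrinsics"];C=-E[:3,:3].T@E[:3,3]
    d=np.c_[n[:,0],-n[:,1],-np.ones(len(n))]@E[:3,:3]
    return C+d*((z-C[2])/d[:,2])[:,None]
def blob(m,near):
    cs,_=cv2.findContours(m.astype(np.uint8),cv2.RETR_EXTERNAL,cv2.CHAIN_APPROX_NONE)
    cs=[k for k in cs if cv2.contourArea(k)>80]
    return min(cs,key=lambda k:abs(cv2.pointPolygonTest(k,near,True)) if cv2.pointPolygonTest(k,near,True)<0 else -1)
def pads(c,near):
    g=c["frame"].max(2)
    out=[]
    for p in near:
        k=blob(g<60,p); e=cv2.fitEllipse(k); out.append(e[0]); print("pad px",np.round(e[0],1),np.round(e[1],1))
    return ray(c,out,0.0006)
def strip(c,near,th=150):
    g=c["frame"].min(2)
    k=blob(cv2.morphologyEx((g>th).astype(np.uint8),cv2.MORPH_CLOSE,np.ones((9,9))),near)
    P=ray(c,k[:,0],0.04)[:,:2].astype(np.float32)
    (cx,cy),(w,h),a=cv2.minAreaRect(P)
    b=cv2.boxPoints(((cx,cy),(w,h),a)); 
    d=b[1]-b[0] if np.linalg.norm(b[1]-b[0])>np.linalg.norm(b[2]-b[1]) else b[2]-b[1]
    d/=np.linalg.norm(d); d*=np.sign(d[1]) 
    m=np.array([cx,cy]); print("strip size",w,h,"mid",m,"dir",d)
    return m-0.11*d,m+0.11*d,d
```

Run:
```python
from h import *
for n,ps,s in(("top",[(203,144),(323,155)],(238,225)),("scene",[(240,262),(167,177)],(300,187))):
    c=r.capture(n); P=pads(c,ps); print(P.round(4),np.linalg.norm(P[0]-P[1]))
    for th in (140,170):
        a,b,d=strip(c,s,th); print("R",a,"L",b, "R-padL",np.linalg.norm(a-P[0][:2]))
    if n=="top": print(ray(c,[(172,235),(304,212)],.04),ray(c,[(266,117)],.02),ray(c,[(195,98),(343,110)],.038))
    else: print(ray(c,[(331,206),(225,146)],.04))
```

```text
pad px [202.4 144.1] [28.4 29. ]
pad px [323.3 154.4] [28.  28.6]
[[ 6.571e-01  1.041e-01  6.000e-04]
 [ 6.342e-01 -1.143e-01  6.000e-04]] 0.21958697640446362
strip size 0.029531870037317276 0.24911397695541382 mid [0.51340294 0.04369602] dir [-0.14036512  0.9900998 ]
R [ 0.5288431  -0.06521495] L [0.49796278 0.152607  ] R-padL 0.21241859415419212
strip size 0.027198567986488342 0.24571070075035095 mid [0.51378936 0.04357196] dir [-0.14405005  0.9895704 ]
R [ 0.52963486 -0.06528078] L [0.49794385 0.15242471] R-padL 0.2119938982067734
[[ 0.496544    0.15176614  0.04      ]
 [ 0.5291862  -0.06884384  0.04      ]] [[ 0.69953479 -0.01062518  0.02      ]] [[ 0.72931058  0.11175063  0.038     ]
 [ 0.7045102  -0.14360276  0.038     ]]
pad px [113.2 261.1] [111.5 240.7]
pad px [113.2 261.1] [111.5 240.7]
[[ 8.013e-01 -3.880e-02  6.000e-04]
 [ 8.013e-01 -3.880e-02  6.000e-04]] 0.0
strip size 1.115362286567688 0.7917942404747009 mid [ 0.51371062 -0.10943776] dir [0.42460093 0.9053806 ]
R [ 0.46700452 -0.20902963] L [ 0.56041672 -0.0098459 ] R-padL 0.3751425946694205
strip size 0.03103058598935604 0.2501029074192047 mid [0.51232708 0.04405742] dir [-0.1428183  0.9897489]
R [ 0.52803709 -0.06481495] L [0.49661706 0.1529298 ] R-padL 0.27451317477911197
[[ 0.49554457  0.15333316  0.04      ]
 [ 0.52920386 -0.06446136  0.04      ]]
```

Add to h.py:
```python
def step(p,across,z):
    """tool-frame shift to world p,z and tool-z turn bringing tool y onto angle `across` (mod pi)"""
    o=r.observe();q=np.array(o["tcp_rot"]);M=R.from_quat(q,scalar_first=True)
    y=M.apply([0,1,0]);a=np.arctan2(y[1],y[0]);da=(across-a+np.pi/2)%np.pi-np.pi/2
    print("shift tool",M.inv().apply(np.array([*p,z])-o["position"]).round(4),"turn tool z",round(-da,4),"tool z",M.apply([0,0,1]).round(4),"pos",np.round(o["position"],4))
```

```text
(no output)
```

Request:
inch_along(ticks={"steps":[[-0.0354,-0.029,0,0,0,0,1],[-0.0354,-0.029,0,0,0,0,1],[-0.0354,-0.029,0,0,0,0,1],[-0.0354,-0.029,0,0,0,0,1],[-0.0354,-0.029,0,0,0,0,1],[-0.0354,-0.029,0,0,0,0,0.7],[-0.0354,-0.029,0,0,0,0,0.7],[-0.0354,-0.029,0,0,0,0,0.7],[-0.0354,-0.029,0,0,0,0,0.7],[-0.0354,-0.029,0,0,0,0,0.7],[-0.0354,-0.029,0,0,0,0,0.7],[-0.0354,-0.029,0,0,0,0,0.7],[0,0,0.015,0,0,0.16,0.7],[0,0,0.015,0,0,0.16,0.7],[0,0,0.015,0,0,0.16,0.7],[0,0,0.015,0,0,0.16,0.7],[0,0,0.015,0,0,0.16,0.7],[0,0,0.015,0,0,0.16,0.7],[0,0,0,0,0,0.15,0.7],[0,0,0,0,0,0,0.7]]})

```text
t: 2.7
position: [0.4977, 0.1541, 0.1082]
tcp_rot: [-0.0, 0.654, 0.756, -0.0]
contact_force: [0.9, 0.2, -0.4]
grip_width: 0.696
grasp_force: 0.0
```

Run:
```python
from h import *
step((.4972,.1527),np.arctan2(.142,.99),.008)
c=r.capture("wrist");cv2.imwrite("pics/w1.png",c["frame"][:,:,::-1])
```

```text
shift tool [-0.0013 -0.0006  0.1002] turn tool z 0.0023 tool z [-6.e-04 -1.e-04 -1.e+00] pos [0.4977 0.1541 0.1082]
```

View pics/w1.png

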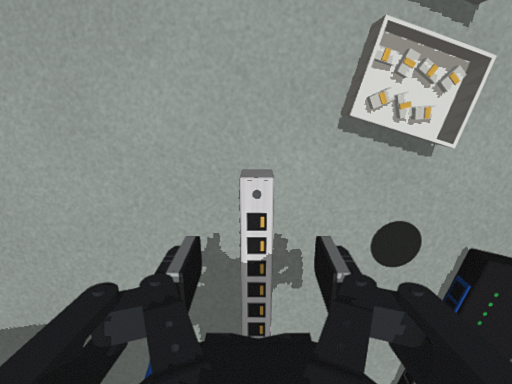

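The wrist view shows the strip's left end at (257,195), centred between the fingers, with the left pad at (396,243). I'll descend and pinch.

Request:
inch_along(ticks={"steps":[[-0.0013,-0.0006,0.02,0,0,0,0.7],[0,0,0.02,0,0,0,0.7],[0,0,0.02,0,0,0,0.7],[0,0,0.02,0,0,0,0.7],[0,0,0.01,0,0,0,0.7],[0,0,0.01,0,0,0,0.7],[0,0,0,0,0,0,0.7],[0,0,0,0,0,0,0.3],[0,0,0,0,0,0,0.2],[0,0,0,0,0,0,0.2],[0,0,0,0,0,0,0.2],[0,0,0,0,0,0,0.2],[0,0,0,0,0,0,0.2]]}, clamp_n=50)

```text
t: 4.38
position: [0.4975, 0.1527, 0.0085]
tcp_rot: [0.0, 0.655, 0.756, 0.0]
contact_force: [-1.4, -0.0, 0.1]
grip_width: 0.198
grasp_force: 0.0
```

Run:
```python
from h import *
c=r.capture("top");a,b,d=strip(c,(290,216));print(a,b)
o=r.observe();print(np.round(o["position"],4),o["contact_force"],o["moment"],o["tcp_rot"])
cv2.imwrite("pics/t1.png",c["frame"][:,:,::-1])
```

```text
strip size 0.17151737213134766 0.28148356080055237 mid [ 0.59202397 -0.12653045] dir [-0.9978288   0.06586158]
[ 0.70178513 -0.13377523] [ 0.48226281 -0.11928568]
[0.4975 0.1527 0.0085] [ 0.1089785   0.06657388 -0.52696666] [ 0.04005004 -0.0157998  -0.03216447] [-2.21520942e-05  6.54792796e-01  7.55808437e-01 -1.67790869e-05]
```

Run:
```python
from h import *
c=r.capture("wrist")["frame"];d=r.capture("scene")["frame"]
cv2.imwrite("pics/v2.png",np.hstack([c[:,100:450],d[60:,100:450].copy() if 0 else d[:,100:450]])[:,:,::-1])
```

```text
(no output)
```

View pics/v2.png

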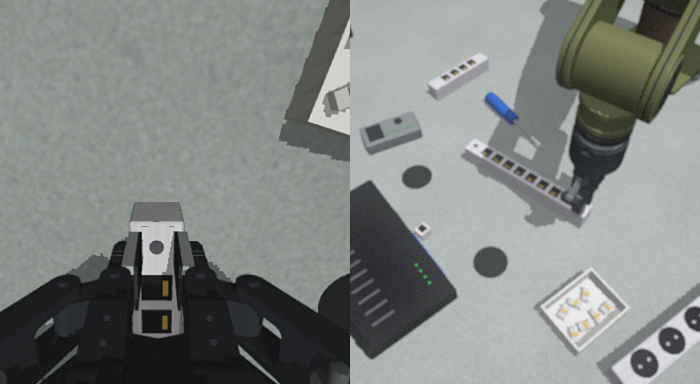

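The bar is between the fingers (wrist view, around (157,250)), but they still show gaps, so I'll close fully.

Request:
inch_along(ticks={"steps":[[0,0,0,0,0,0,0],[0,0,0,0,0,0,0],[0,0,0,0,0,0,0],[0,0,0,0,0,0,0]]}, clamp_n=50)

```text
t: 5.03
position: [0.4975, 0.1527, 0.0085]
tcp_rot: [-0.0, 0.655, 0.756, -0.0]
contact_force: [0.3, 0.1, -0.8]
grip_width: 0.004
grasp_force: 0.0
```

Run:
```python
from h import *
c=r.capture("wrist")["frame"];d=r.capture("top")["frame"]
cv2.imwrite("pics/v3.png",np.hstack([c[:,100:450],d[:,100:450]])[:,:,::-1])
o=r.observe();print(np.round(o["position"],4),o["contact_force"],o["moment"],o["tcp_rot"],o["grip_width"],o["grasp_force"])
```

```text
[0.4975 0.1528 0.0085] [0.07582489 0.64706266 0.12734399] [-0.00819781 -0.02401487  0.03583032] [1.24311115e-05 6.54783087e-01 7.55816849e-01 8.19395937e-06] 0.0009979552785449788 0.0
```

View pics/v3.png

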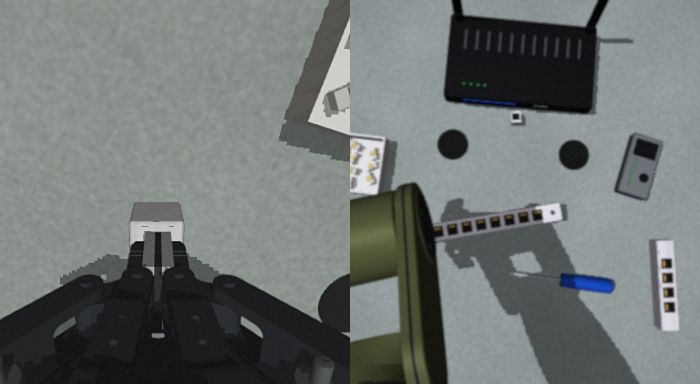

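Add to h.py:
```python
def proj(c,P):
    P=np.atleast_2d(P);E=c["extrinsics"];q=P@E[:3,:3].T+E[:3,3]
    q=q*[1,-1,-1]
    return cv2.projectPoints(q,np.zeros(3),np.zeros(3),c["camera_matrix"],np.array(c["dist_coeffs"]))[0][:,0]
```

Run:
```python
from h import *
o=r.observe();T=np.array(o["position"]);print(T,o["qpos"])
ims=[]
for n in("wrist","scene"):
    c=r.capture(n);f=c["frame"].copy()
    px=proj(c,[T,T+[0,0,.04],T+[0,0,.08]]);print(n,px.round(1))
    u,v=px[1].astype(int);u=np.clip(u,60,450);v=np.clip(v,60,320)
    f=cv2.resize(f[v-60:v+60,u-60:u+60],None,fx=3.3,fy=3.3,interpolation=cv2.INTER_NEAREST)
    for p in px: cv2.circle(f,tuple(((p-[u-60,v-60])*3.3).astype(int).tolist()),4,(255,0,0),-1)
    ims.append(f)
cv2.imwrite("pics/v4.png",np.hstack(ims)[:,:,::-1])
```

```text
[0.49752469 0.15275048 0.00853265] [ 1.94719541e-01  4.07399774e-02  2.08362797e+00 -1.12054132e-05
  1.01719650e+00  5.17202916e-02]
wrist [[259.  221.9]
 [259.4 252. ]
 [259.9 301.9]]
scene [[327.1 216.7]
 [330.8 203.6]
 [334.8 189.1]]
```

View pics/v4.png

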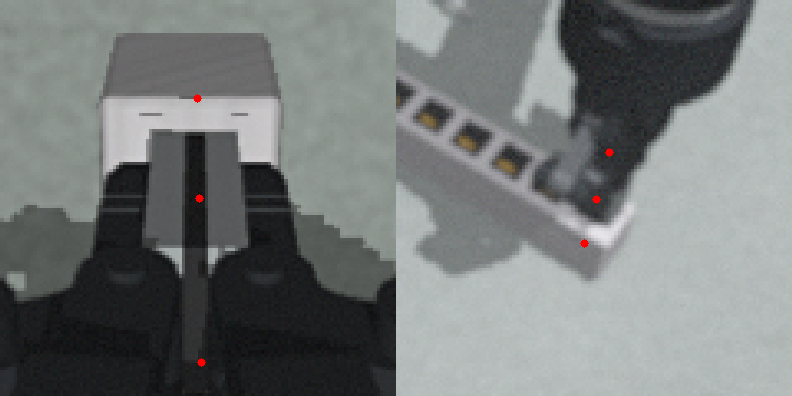

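Run:
```python
from h import *
T=np.array(r.observe()["position"]);d=np.array([-.142,.99,0]);w=np.array([.99,.142,0]);T[2]=0
for n in("wrist","scene"):
    c=r.capture(n)
    for s in (-11e-3,11e-3):
        print(n,"tip edge",s,[(z,proj(c,T+s*d+[0,0,z])[0].round(1).tolist()) for z in(.0085,.02,.03,.04,.05)])
    print(" bar end top corners",proj(c,[T+.015*d+.015*w+[0,0,.04],T+.015*d-.015*w+[0,0,.04]]).round(1).tolist(),
     "bottom(.006)",proj(c,[T+.015*d+.015*w+[0,0,.006],T+.015*d-.015*w+[0,0,.006]]).round(1).tolist())
    f=c["frame"]
    print(" pose",c["extrinsics"].round(3).tolist() if n=="wrist" else "")
```

```text
wrist tip edge -0.011 [(0.0085, [259.0, 237.1]), (0.02, [259.0, 245.3]), (0.03, [259.1, 253.2]), (0.04, [259.2, 262.0]), (0.05, [259.3, 271.9])]
wrist tip edge 0.011 [(0.0085, [259.0, 206.0]), (0.02, [259.1, 212.6]), (0.03, [259.2, 218.9]), (0.04, [259.3, 226.1]), (0.05, [259.4, 234.1])]
 bar end top corners [[287.3, 219.2], [231.3, 219.2]] bottom(.006) [[282.2, 198.9], [235.8, 198.9]]
 pose [[0.99, 0.142, 0.0, -0.513], [-0.135, 0.945, -0.296, -0.094], [-0.042, 0.293, 0.955, -0.223], [0.0, 0.0, 0.0, 1.0]]
scene tip edge -0.011 [(0.0085, [321.6, 213.5]), (0.02, [322.5, 209.8]), (0.03, [323.3, 206.5]), (0.04, [324.2, 203.1]), (0.05, [325.1, 199.7])]
scene tip edge 0.011 [(0.0085, [332.7, 220.1]), (0.02, [333.8, 216.4]), (0.03, [334.8, 213.2]), (0.04, [335.8, 209.9]), (0.05, [336.8, 206.5])]
 bar end top corners [[333.3, 217.5], [342.5, 204.9]] bottom(.006) [[330.0, 228.2], [339.0, 216.0]]
 pose
```

The closed fingers show no contact, and the wrist view puts the visible tips roughly 38 mm above the reported TCP: the tip edge is at row 231, which fits z≈0.045. I'll open, go down 10 mm (safe either way), and close again to test this.

Request:
inch_along(ticks={"steps":[[0,0,0,0,0,0,0.7],[0,0,0,0,0,0,0.7],[0,0,0,0,0,0,0.7],[0,0,0,0,0,0,0.7],[0,0,0.005,0,0,0,0.7],[0,0,0.005,0,0,0,0.7],[0,0,0,0,0,0,0.7]]})

```text
t: 6.2
position: [0.4968, 0.1526, -0.0023]
tcp_rot: [-0.001, 0.655, 0.756, -0.001]
contact_force: [0.2, -0.2, 0.2]
grip_width: 0.696
grasp_force: 0.0
```

Request:
inch_along(ticks={"steps":[[0,0,0,0,0,0,0.25],[0,0,0,0,0,0,0.25],[0,0,0,0,0,0,0.25],[0,0,0,0,0,0,0.25],[0,0,0,0,0,0,0.25]]}, clamp_n=20)

```text
t: 6.82
position: [0.4976, 0.1527, -0.0013]
tcp_rot: [0.0, 0.655, 0.756, 0.0]
contact_force: [-1.3, -0.2, 2.1]
grip_width: 0.343
grasp_force: 22.6
```

Confirmed: it grips at 29 mm, so the real tips sit about 4 cm above the reported TCP. I'll regrip 18 mm deeper.

Request:
inch_along(ticks={"steps":[[0,0,0,0,0,0,0.7],[0,0,0,0,0,0,0.7],[0,0,0,0,0,0,0.7],[0,0,0.006,0,0,0,0.7],[0,0,0.006,0,0,0,0.7],[0,0,0.006,0,0,0,0.7],[0,0,0,0,0,0,0.7],[0,0,0,0,0,0,0.2],[0,0,0,0,0,0,0.2],[0,0,0,0,0,0,0.2],[0,0,0,0,0,0,0.2],[0,0,0,0,0,0,0.2],[0,0,0,0,0,0,0.2]]}, clamp_n=80)

```text
t: 8.45
position: [0.4979, 0.1529, -0.019]
tcp_rot: [0.0, 0.655, 0.756, 0.0]
contact_force: [-1.2, 0.5, 5.0]
grip_width: 0.337
grasp_force: 79.9
```

Run:
```python
from h import *
c=r.capture("wrist")["frame"];d=r.capture("scene")["frame"]
cv2.imwrite("pics/v5.png",np.hstack([c[:,100:450],d[:,100:450]])[:,:,::-1])
step((.4972,.1527),np.arctan2(.142,.99),.008)
```

```text
shift tool [-0.0001 -0.0007 -0.027 ] turn tool z 0.0004 tool z [ 7.e-04  2.e-04 -1.e+00] pos [ 0.4979  0.1529 -0.019 ]
```

View pics/v5.png

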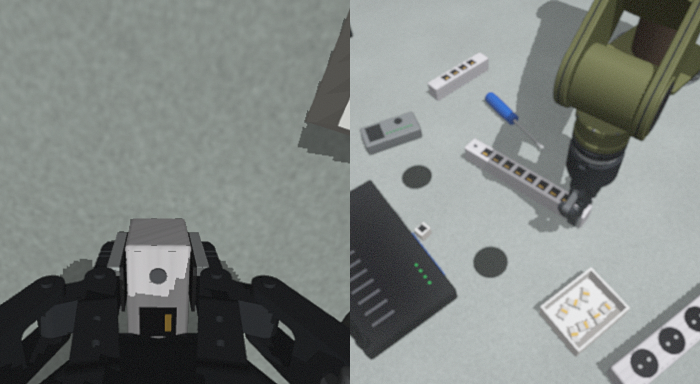

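The wrist view shows the pads clamping the bar on both sides at the screw (157,275). Next I'll lift the left end by 7 mm with a matching tilt and start the swing about the right foot.

Request:
inch_along(ticks={"steps":[[0,0,-0.0035,0,0.018,0,0.2],[0,0,-0.0035,0,0.018,0,0.2],[0,0,0,0,0,0,0.2],[-0.0005,0.0145,0,-0.0024,0,0.066,0.2],[-0.0005,0.0145,0,-0.0024,0,0.066,0.2],[-0.0005,0.0145,0,-0.0024,0,0.066,0.2],[0,0,0,0,0,0,0.2]]}, clamp_n=80)

```text
t: 9.43
position: [0.5413, 0.1541, -0.0128]
tcp_rot: [-0.012, 0.726, 0.687, 0.013]
contact_force: [0.1, 0.2, -0.1]
grip_width: 0.337
grasp_force: 79.4
```

Run:
```python
from h import *
c=r.capture("scene");cv2.imwrite("pics/s2.png",c["frame"][:,:,::-1])
o=r.observe();M=R.from_quat(o["tcp_rot"],scalar_first=True)
print(np.round(o["position"],4),M.as_matrix().round(3),o["contact_force"],np.linalg.norm(o["position"][:2]-np.array([.5287,-.065])))
# predicted right foot from pose
print("R from tool",(o["position"]-.2199*M.apply([1,0,0])).round(4))
```

```text
[ 0.5409  0.1541 -0.0129] [[ 0.053  0.999  0.002]
 [ 0.998 -0.053  0.035]
 [ 0.035 -0.    -0.999]] [ 0.71730686  0.39858248 -0.1522464 ] 0.21941451669176826
R from tool [ 0.5291 -0.0654 -0.0206]
```

View pics/s2.png

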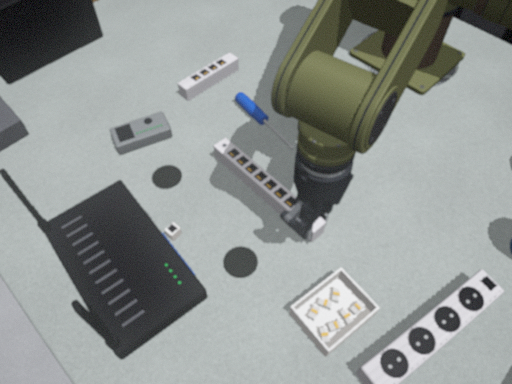

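The right end stays at (222,148) while the left end swings, and R computed from the tool pose is unchanged. I'll finish the swing.

Request:
inch_along(ticks={"steps":[[-0.0005,0.0145,0,-0.0024,0,0.066,0.2],[-0.0005,0.0145,0,-0.0024,0,0.066,0.2],[-0.0005,0.0145,0,-0.0024,0,0.066,0.2],[-0.0005,0.0145,0,-0.0024,0,0.066,0.2],[-0.0005,0.0145,0,-0.0024,0,0.066,0.2],[-0.0005,0.0145,0,-0.0024,0,0.066,0.2],[-0.0005,0.0145,0,-0.0024,0,0.066,0.2],[-0.0005,0.0145,0,-0.0024,0,0.066,0.2],[-0.0005,0.0138,0,-0.0022,0,0.063,0.2],[0,0,0,0,0,0,0.2],[0,0,0,0,0,0,0.2]]}, clamp_n=80)

```text
t: 10.85
position: [0.6605, 0.1101, -0.0128]
tcp_rot: [-0.008, 0.894, 0.447, 0.016]
contact_force: [1.7, -1.3, -0.2]
grip_width: 0.34
grasp_force: 79.4
```

Run:
```python
from h import *
o=r.observe();M=R.from_quat(o["tcp_rot"],scalar_first=True);x=M.apply([1,0,0])
print(np.round(o["position"],4),M.as_matrix().round(3),o["contact_force"],o["moment"])
print("R from tool",(o["position"]-.2199*x).round(4),"ang",np.degrees(np.arctan2(x[1],x[0])))
c=r.capture("scene");cv2.imwrite("pics/s3.png",c["frame"][:,:,::-1])
```

```text
[ 0.6605  0.1101 -0.0128] [[ 0.6    0.8    0.021]
 [ 0.799 -0.6    0.028]
 [ 0.035  0.001 -0.999]] [ 1.73109649 -1.29450949 -0.16335221] [-0.70917264 -0.0696714   0.59470676]
R from tool [ 0.5286 -0.0656 -0.0205] ang 53.10492289433503
```

View pics/s3.png

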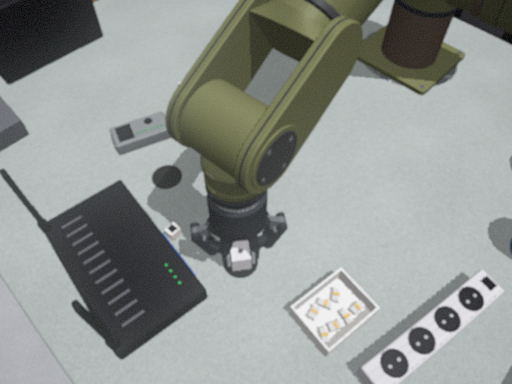

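The left end (240,258) is over the left pad. I'll lower it flat, release and rise.

Request:
inch_along(ticks={"steps":[[0,0,0.0032,0,-0.018,0,0.2],[0,0,0.0035,0,-0.018,0,0.2],[0,0,0,0,0,0,0.2],[0,0,0,0,0,0,0.4],[0,0,0,0,0,0,0.65],[0,0,0,0,0,0,0.65],[0,0,0,0,0,0,0.65],[0,0,-0.01,0,0,0,0.65],[0,0,-0.015,0,0,0,0.65],[0,0,-0.025,0,0,0,0.65],[0,0,-0.03,0,0,0,0.65],[0,0,-0.03,0,0,0,0.65],[0,0,0,0,0,0,0.65]]})

```text
t: 12.52
position: [0.6641, 0.1107, 0.0959]
tcp_rot: [0.002, 0.895, 0.446, 0.004]
contact_force: [-0.1, 0.5, -0.2]
grip_width: 0.652
grasp_force: 0.0
```

Run:
```python
from h import *
w=r.capture("wrist");cv2.imwrite("pics/w4.png",np.hstack([w["frame"][:,60:460],r.capture("top")["frame"][:,112:512]])[:,:,::-1])
step((.5287,-.065),np.arctan2(-.604,.796),.09)
```

```text
shift tool [-2.2e-01 -1.0e-04  1.1e-03] turn tool z 0.0026 tool z [ 1.2e-03  1.0e-04 -1.0e+00] pos [0.6613 0.1105 0.0913]
```

View pics/w4.png

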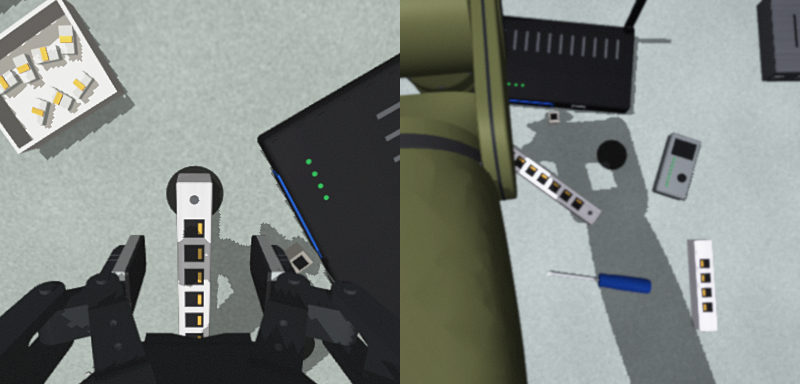

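The left foot sits on the left pad (wrist view, (195,195)) and the right screw is still at about (302,212) in the top view. Next I'll move over the right foot.

Request:
inch_along(ticks={"steps":[[-0.0275,0,0,0,0,0,0.7],[-0.0275,0,0,0,0,0,0.7],[-0.0275,0,0,0,0,0,0.7],[-0.0275,0,0,0,0,0,0.7],[-0.0275,0,0,0,0,0,0.7],[-0.0275,0,0,0,0,0,0.7],[-0.0275,0,0,0,0,0,0.7],[-0.0275,0,0,0,0,0.0026,0.7],[0,0,0,0,0,0,0.7],[0,0,0,0,0,0,0.7]]})

```text
t: 13.88
position: [0.5284, -0.0647, 0.0898]
tcp_rot: [-0.0, 0.896, 0.445, -0.0]
contact_force: [-0.4, -0.4, 0.1]
grip_width: 0.697
grasp_force: 0.0
```

Run:
```python
from h import *
w=r.capture("wrist");t=r.capture("top")
cv2.imwrite("pics/w5.png",np.hstack([w["frame"][:,60:460],t["frame"][:,112:512]])[:,:,::-1])
print("exp R,L,padR,padL in top",proj(t,[(.5287,-.065,.04),(.6617,.11,.04),(.634,-.1143,0),(.657,.104,0)]).round(1).tolist())
print("wrist R screw",proj(w,[(.5287,-.065,.04)]).round(1))
step((.5287,-.065),np.arctan2(-.604,.796),.09)
```

```text
exp R,L,padR,padL in top [[301.7, 212.3], [196.4, 136.4], [323.3, 154.6], [202.5, 144.2]]
wrist R screw [[259.  197.2]]
shift tool [-0.0005  0.0002  0.0002] turn tool z 0.0008 tool z [-4.e-04  3.e-04 -1.e+00] pos [ 0.5288 -0.0645  0.0902]
```

View pics/w5.png

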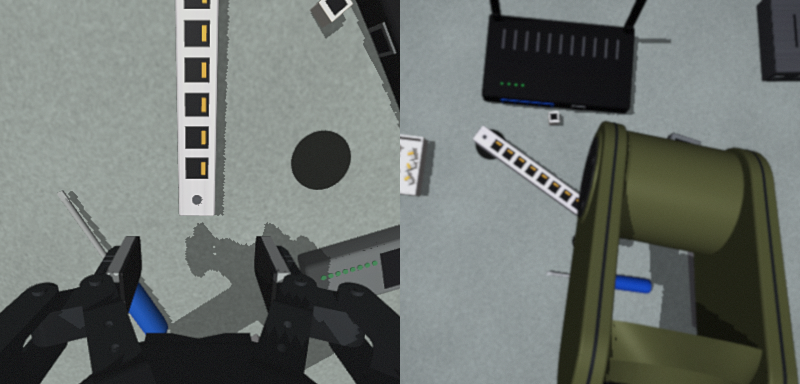

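Both feet are where predicted: the right screw at wrist (257,200) and the left screw at top (197,136). I'll descend and pinch.

Request:
inch_along(ticks={"steps":[[-0.0005,0,0.02,0,0,0,0.7],[0,0,0.02,0,0,0,0.7],[0,0,0.02,0,0,0,0.7],[0,0,0.02,0,0,0,0.7],[0,0,0.015,0,0,0,0.7],[0,0,0.009,0,0,0,0.7],[0,0,0.005,0,0,0,0.7],[0,0,0,0,0,0,0.7],[0,0,0,0,0,0,0.2],[0,0,0,0,0,0,0.2],[0,0,0,0,0,0,0.2],[0,0,0,0,0,0,0.2],[0,0,0,0,0,0,0.2],[0,0,0,0,0,0,0.2]]}, clamp_n=80)

```text
t: 15.72
position: [0.529, -0.0657, -0.0174]
tcp_rot: [0.0, 0.896, 0.445, 0.001]
contact_force: [-1.5, 0.3, 6.2]
grip_width: 0.332
grasp_force: 80.2
```

```bash
python3 -c "
from h import *
step((.5287,-.065),np.arctan2(-.604,.796),-.019)"
```

```text
shift tool [ 0.0003 -0.0007  0.0016] turn tool z 0.0004 tool z [ 1.4e-03 -4.0e-04 -1.0e+00] pos [ 0.529  -0.0657 -0.0174]
```

Request:
inch_along(ticks={"steps":[[0,0,-0.0035,0,-0.018,0,0.2],[0,0,-0.0035,0,-0.018,0,0.2],[0,0,0,0,0,0,0.2],[0.0005,0.0144,0,-0.0024,0,-0.0653,0.2],[0.0005,0.0144,0,-0.0024,0,-0.0653,0.2],[0.0005,0.0144,0,-0.0024,0,-0.0653,0.2],[0.0005,0.0144,0,-0.0024,0,-0.0653,0.2],[0.0005,0.0144,0,-0.0024,0,-0.0653,0.2],[0.0005,0.0144,0,-0.0024,0,-0.0653,0.2],[0.0005,0.0144,0,-0.0024,0,-0.0653,0.2],[0.0005,0.0144,0,-0.0024,0,-0.0653,0.2],[0,0,0,0,0,0,0.2],[0,0,0,0,0,0,0.2]]}, clamp_n=80)

```text
t: 17.35
position: [0.6343, -0.108, -0.0115]
tcp_rot: [0.012, 0.751, 0.66, -0.013]
contact_force: [2.7, -0.2, 1.5]
grip_width: 0.337
grasp_force: 79.6
```

Run:
```python
from h import *
o=r.observe();M=R.from_quat(o["tcp_rot"],scalar_first=True);x=M.apply([1,0,0])
print(np.round(o["position"],4),M.as_matrix().round(3),o["contact_force"],o["moment"])
print("L from tool",(o["position"]+.2199*x).round(4),"ang",np.degrees(np.arctan2(x[1],x[0])))
t=r.capture("top");s=r.capture("scene");print("exp L",proj(t,[(.6617,.11,.04)]),proj(s,[(.6617,.11,.04)]))
cv2.imwrite("pics/s6.png",np.hstack([s["frame"][100:,:400],t["frame"][50:334,112:512]])[:,:,::-1])
```

```text
[ 0.6343 -0.108  -0.0115] [[ 0.128  0.992 -0.003]
 [ 0.991 -0.128 -0.035]
 [-0.035  0.002 -0.999]] [ 2.67527766 -0.24453912  1.48943886] [ 0.57147049 -0.58859343 -0.53721422]
L from tool [ 0.6625  0.1099 -0.0192] ang 82.62300657060966
exp L [[196.35072152 136.42617532]] [[239.22338824 254.19419748]]
```

View pics/s6.png

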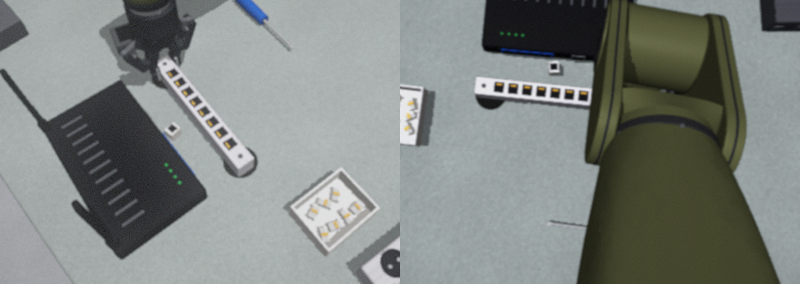

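The left foot held its place: its screw is still at top (197,136). I'll lower the right foot onto its pad, release and back off. I've viewed 12 pictures, which is over the limit of 10, so from here I'll verify by numbers only.

Request:
inch_along(ticks={"steps":[[0,0,0.0032,0,0.018,0,0.2],[0,0,0.0033,0,0.018,0,0.2],[0,0,0,0,0,0,0.2],[0,0,0,0,0,0,0.4],[0,0,0,0,0,0,0.55],[0,0,0,0,0,0,0.55],[0,0,0,0,0,0,0.55],[0,0,-0.01,0,0,0,0.55],[0,0,-0.02,0,0,0,0.55],[0,0,-0.03,0,0,0,0.55],[0,0,-0.04,0,0,0,0.55],[0,0,-0.04,0,0,0,0.55],[0,-0.045,0,0,0,0,0.55],[0,-0.05,0,0,0,0,0.55],[0,-0.05,0,0,0,0,0.55],[-0.05,0,0,0,0,0,0.55],[-0.05,0,0,0,0,0,0.55],[-0.05,0,0,0,0,0,0.55],[-0.05,0,0,0,0,0,0.55],[0,0,0,0,0,0,0.55]]})

```text
t: 19.95
position: [0.4648, -0.2918, 0.1241]
tcp_rot: [0.002, 0.752, 0.659, 0.0]
contact_force: [0.4, 0.8, -0.3]
grip_width: 0.553
grasp_force: 0.0
```

Run:
```python
from h import *
c=r.capture("top");a,b,d=strip(c,(260,142));pL,pR=np.array([.6571,.1041]),np.array([.6342,-.1143])
print("R",a,"L",b,"offsets mm",1e3*(a-pR),1e3*(b-pL))
s=r.capture("scene");a,b,d=strip(s,(200,212),170);print("scene R",a,"L",b,1e3*(a-pR),1e3*(b-pL))
print(r.observe()["t"],r.observe()["contact_force"])
# socket block still there?
g=(c["frame"].min(2)>150).astype(np.uint8);n,l,st,ce=cv2.connectedComponentsWithStats(g[95:130,240:290]);print(st[1:].tolist(),ce[1:].tolist())
```

```text
strip size 0.24790476262569427 0.02852356806397438 mid [0.64809626 0.00135332] dir [0.12101267 0.992651  ]
R [ 0.63478487 -0.10783829] L [0.66140766 0.11054493] offsets mm [0.58486985 6.46171205] [4.30765697 6.44493487]
strip size 0.25017181038856506 0.030067147687077522 mid [0.64702487 0.00149786] dir [0.12038159 0.99272764]
scene R [ 0.63378289 -0.10770218] L [0.66026685 0.1106979 ] [-0.41710565  6.59781926] [3.16684549 6.59789529]
20.05 [ 0.07232894  0.65960663 -0.16207967]
[[22, 16, 9, 2, 14], [22, 25, 9, 2, 15]] [[26.357142857142858, 16.642857142857142], [26.066666666666666, 25.533333333333335]]
```

Each foot is 6–8 mm from its pad's centre. A foot can be up to 18 mm off and still sit wholly on its pad, so both are fully on. The strip stands flat in both camera views and the robot is clear, so I'm handing it in.

```bash
python3 -c "
from cell import r
print(r.job_done())"
```

```text
the job is handed in; nothing more can be done
None
```

The job is handed in at about 20 s: the strip was walked left end first, then right, and stands released and flat with each foot fully on its pad, 6–8 mm off centre; I viewed 12 pictures, two over the limit of 10.

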